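Regrip a probe cassette on a stand and dock it in the reader

TASK

Move the blue-lidded probe cassette from the storage rack into the slot of the white reader dock. The rack lets you hold it only by its broad faces and the dock only by its narrow ends, so first set it upright on the middle of the square black-topped regrip stand and let go, then take it again by its narrow ends and lower it between the dock's two housings until it stands on the slot floor, centred along the slot. Set it down gently both times, do not drop it, and leave the orange-lidded cassette where it is.

Things in the scene. Friction and masses are not known exactly. Their poses are not given: they have to be found in the camera images.
- blue_cassette: Loose upright white box with a blue lid, 56 (x) x 34 (y) x 70 mm tall, 0.15 kg. Origin: centre of its underside, z up. Row of four white dots on the lid along x. Starts in either of the two bays of a fixed grey rack, on its floor 6 mm above the worktop, x along the row. Rack walls 13 mm higher than the lid stand 3 mm from its narrow ends; its broad faces (34 mm apart) are free.
- orange_cassette: The same box with an orange lid, origin at the centre of its underside, in the rack's other bay, 66 mm from the blue one along the row (x). Bystander: leave it.
- stand_top (a point): Centre of the top of the fixed regrip stand, a pedestal with a flat square top 78 x 78 mm of black rubber, 25 mm above the worktop, open on all sides; z up, x and y along its sides. The cassette may stand there at any yaw.
- dock_seat (a point): Centre of the slot floor of the fixed dock, 6 mm above the worktop; z up, x along the slot. Slot 44 mm wide (y) between two white housings 50 mm long (x, centred here), vertical to 72 mm above this point, then blue lips flare to 64 mm wide at 86 mm. Open at both ends: a seated cassette's ends stand 3 mm past the housings. Its x goes along the slot, either way round.

How it is judged:
On the way:
1. the blue-lidded cassette stands upright on the regrip stand, let go (linear speed of blue_cassette below 0.05 m/s and angle between blue_cassette's own z axis and vertical below 0.2 rad and contact force between blue_cassette and the fingers below 0.05 N and horizontal distance between blue_cassette and stand_top below 0.03 m and z of blue_cassette in the frame of stand_top between -0.004 and 0.006 m), for 0.2 s.
At the end, for the whole second after the job is handed in: The blue-lidded cassette stands upright (within 0.2 rad), released and at rest on the floor of the dock's slot (height within about 5 mm), within 15 mm of its centre, its long side along the slot within 0.2 rad; the orange-lidded cassette is upright within 20 mm of where it started (linear speed of blue_cassette below 0.05 m/s and angle between each of blue_cassette, orange_cassette's own z axis and vertical below 0.2 rad and contact force between blue_cassette and the fingers below 0.05 N and horizontal distance between blue_cassette and dock_seat below 0.015 m and z of blue_cassette in the frame of dock_seat between -0.004 and 0.006 m and angle between the x axis of blue_cassette and the x axis of dock_seat, either way round below 0.2 rad and distance of orange_cassette from where it was at the start of the episode below 0.02 m); the robot touches nothing.
It fails at once if the orange-lidded cassette is moved more than 20 mm (distance of orange_cassette from where it was at the start of the episode above 0.02 m).
It fails at once if the blue-lidded cassette is dropped (falls freely faster than 0.5 m/s) (linear speed of blue_cassette above 0.5 m/s and contact force between blue_cassette and anything else below 0.02 N).
It also fails if it takes over 64 s, if anything falls off the work surface, if the arm or the gripper's body presses on something with over 40 N, if the wrist force passes 120 N, or if a joint passes its speed limit or range.

ROBOT

A 6-joint arm with a two-finger parallel gripper is mounted at the origin on a cart in front of the work surface, level with it; the furniture and walls round the work are solid. World frame = base frame: x ahead of the robot, y to its left, z up, the work surface at z = 0. Lengths are in m, angles in rad, forces in N, time in s.
With the tool pointing down it reaches from about 0.275 to 0.875 m from the base axis. Payload 12.5 kg.
Tool frame: the origin (TCP) lies on the centre line of the jaws, within the pads' length; the fingertips stand r.finger_overhang ahead of it and the grasp point (between the pads) lies 3 mm ahead of it (r.finger_overhang is the distance from the TCP to the fingertips, in m); z points along the fingers, y is the direction in which the jaws open and shut (so a half turn about z gives the same grasp; the last joint's range is limited). The gripper opens to 85 mm and grips with 20 to 120 N. Pads are 22 mm wide; open, the fingers measure 114 mm over their backs; the gripper's body (76 mm by 85 mm) begins 54 mm behind the grasp point. The pads swing forward as they close: fully open they stand 13 mm farther back than shut.
Start: joints at [-1.415, 0.351, 1.652, -0, 1.139, -0.085], TCP at [0.131, -0.534, 0.253] pointing down, gripper open.
Joint ranges: [-2.75, 2.75], [-0.79, 2.1], [0.01, 2.65], [-1.57, 4.71], [0.07, 3.14], [-2.87, 2.87]. Speed limits (rad/s): [2.22, 2.22, 2.79, 3.14, 3.14, 3.14].

INTERFACE

Orientations are given as a unit quaternion [x, y, z, w].
In Python, from cell import r, optics gives the robot as it stands. The module is installed in compiled form; this text tells all that it offers. Calls block until the motion is done:
- r.move_to(position, orientation): joint-space move of the TCP to a pose.
- r.move_linear(position, rot=None, vel=0.15): straight line of the TCP; rot=None keeps the orientation; vel is the mean speed in m/s.
- r.set_joints(angles): joint-space move.
- r.set_gripper(opening, squeeze=None): opening from 0.0 (shut) to 1.0 (fully open); squeeze is the grip in N (None keeps the last); returns when the fingers have stopped.
- r.sleep(seconds).
- r.inverse_kinematics(position, orientation): joint angles nearest the present ones, or None.
- optics.get_image(name): name is "side" or "top" or "wrist"; returns a dict with "pixels" (400x640x3 uint8, red, green, blue), "depth" (400x640 float32, m along the optical axis (not along the pixel's ray), 0 where there is no reading), "fx", "fy", "cx", "cy" (pixels), "camera_from_world" (4x4, takes a point from world to camera coordinates); the wrist camera has in their place "mount" (4x4, takes a point from camera to tool coordinates, whose origin is the TCP and whose axes are the flange's). Camera axes: x right, y down, z forward; pixel columns grow to the right and rows downward; lengths in m; the calibration is good to about 2 mm. A picture is of the moment at which its call begins: read the wrist's pose just before it.
A pose or a line that the arm cannot do raises r.PlanningError and nothing moves.
- r.hand_in(): hands the job in, once; it reports no verdict.
Readings, each from a call of its own:
- r.current_t(): time.
- r.current_q(): joint angles.
- r.current_qvel(): joint speeds.
- r.current_effort(): joint torques, N m.
- r.current_tool_pos(): TCP position.
- r.current_ee_rot(): TCP orientation.
- r.current_contact_force(): force on the tool from outside, world axes, zero at the start.
- r.current_torque(): the same for the moment, N m.
- r.current_opening(): opening from 0.0 (shut) to 1.0 (fully open).
Only numpy, scipy, OpenCV 4.12 (cv2) and the standard library are available. Lean on these libraries where they do the work, as an engineer would, in place of code of your own. Each camera call takes 0.05 s, during which the arm holds its last target.

## Working session

There is one attempt and no reset: what is moved stays moved. The work goes in short steps, each a Python script; the robot and the scene stay as the last script left them, time stands still between calls to the robot, and variables do not carry over. Pictures are saved under pics/ and viewed, and the job is handed in when it is done.

```bash
mkdir -p pics; ls
python3 - <<'E'
from cell import r, optics
import cv2, numpy as np
for n in ("side","top","wrist"):
    d=optics.get_image(n)
    cv2.imwrite(f"pics/{n}0.png",d["pixels"][:,:,::-1])
    np.savez(f"{n}0.npz",**d)
    print(n,d["fx"],d["cx"],d["cy"],np.round(d.get("camera_from_world",d.get("mount")),3).tolist())
print(r.current_t(),r.finger_overhang,r.current_tool_pos(),r.current_ee_rot(),r.current_opening())
E
```

```text
pics
side 387.544209885681 321.3391586295055 196.80148946527797 [[-0.998, 0.063, 0.007, 0.501], [0.036, 0.65, -0.759, 0.038], [-0.052, -0.757, -0.651, 0.952], [0.0, 0.0, 0.0, 1.0]]
top 489.4208199050657 321.74916883175143 199.779464000577 [[0.027, -1.0, -0.0, 0.016], [-0.996, -0.027, -0.083, 0.494], [0.083, 0.002, -0.997, 1.393], [0.0, 0.0, 0.0, 1.0]]
wrist 281.2653682240637 322.99884773641963 197.25829970618108 [[-0.001, -0.965, -0.263, 0.067], [1.0, -0.001, -0.001, -0.0], [0.001, -0.263, 0.965, -0.121], [0.0, 0.0, 0.0, 1.0]]
0.15 0.022 [ 0.131159   -0.5339093   0.25291357] [ 9.92762627e-01  1.20092448e-01  1.03524371e-06 -4.12971138e-04] 1.0026911908524359
```

View pics/side0.png

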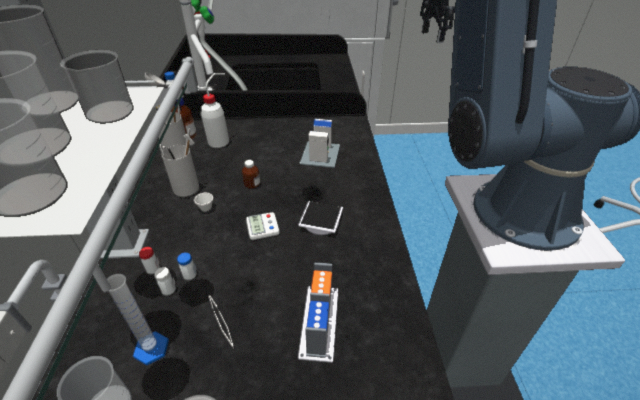

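View pics/top0.png

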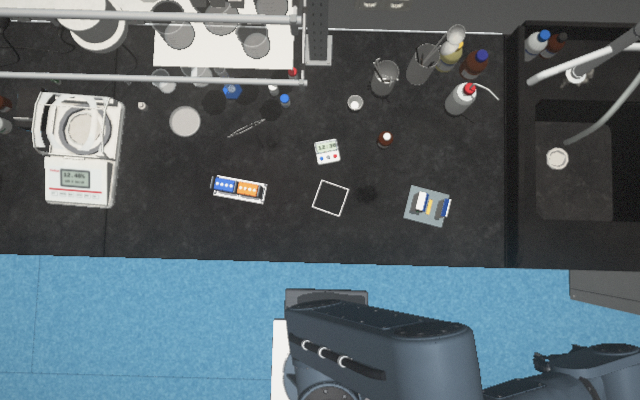

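View pics/wrist0.png

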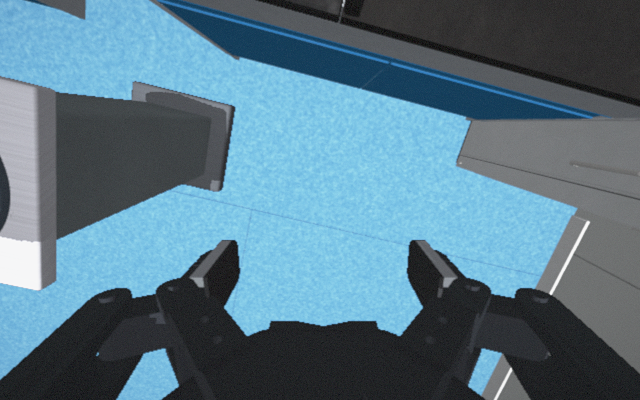

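The top view shows the blue lid near (225,184), orange near (250,188), the stand outline near (330,198) and the dock near (428,205). Next I'll zoom in and measure.

```bash
cat > h.py <<'E'
import numpy as np, cv2
def world(d,uv,z):
    """cast pixel rays onto plane z (world)"""
    T=np.linalg.inv(d["cfw"]); uv=np.atleast_2d(uv).astype(float)
    ray=np.c_[(uv[:,0]-d["cx"])/d["fx"],(uv[:,1]-d["cy"])/d["fy"],np.ones(len(uv))]@T[:3,:3].T
    o=T[:3,3]; return o+ray*((z-o[2])/ray[:,2])[:,None]
def load(f):
    d=dict(np.load(f)); 
    if "camera_from_world" in d: d["cfw"]=d["camera_from_world"]
    return d
E
python3 - <<'E'
from h import *
t=load("top0.npz"); s=load("side0.npz")
p=t["pixels"]
a=cv2.resize(p[165:235,200:280],None,fx=5,fy=5,interpolation=cv2.INTER_CUBIC)
b=cv2.resize(p[165:235,385:465],None,fx=5,fy=5,interpolation=cv2.INTER_CUBIC)
cv2.imwrite("pics/z0.png",np.hstack([a,b])[:,:,::-1])
q=s["pixels"]
a=cv2.resize(q[100:180,280:360],None,fx=5,fy=5,interpolation=cv2.INTER_CUBIC)
b=cv2.resize(q[185:265,280:360],None,fx=5,fy=5,interpolation=cv2.INTER_CUBIC)
cv2.imwrite("pics/z1.png",np.hstack([a,b])[:,:,::-1])
for n,d,box in (("top",t,(165,240,200,470)),("side",s,(100,370,280,370))):
    hsv=cv2.cvtColor(d["pixels"],cv2.COLOR_RGB2HSV)
    y0,y1,x0,x1=box
    for c,lo,hi in (("blue",(105,120,60),(125,255,255)),("orange",(5,150,120),(20,255,255))):
        m=np.zeros(hsv.shape[:2],np.uint8); m[y0:y1,x0:x1]=cv2.inRange(hsv,lo,hi)[y0:y1,x0:x1]
        k,_=cv2.findContours(m,cv2.RETR_EXTERNAL,cv2.CHAIN_APPROX_NONE)
        for c2 in k:
            if cv2.contourArea(c2)<15: continue
            (u,v),wh,an=cv2.minAreaRect(c2)
            W=world(d,c2[:,0],0.076)
            R=cv2.minAreaRect((W[:,:2]*1000).astype(np.float32))
            print(n,c,np.round((u,v),1),np.round(wh,1),"world mm",np.round(R[0],1),np.round(R[1],1),round(R[2],1))
# stand outline
hsv=cv2.cvtColor(t["pixels"],cv2.COLOR_RGB2HSV)
m=np.zeros(hsv.shape[:2],np.uint8); m[172:225,305:358]=cv2.inRange(hsv,(0,0,110),(179,90,255))[172:225,305:358]
ys,xs=np.nonzero(m); W=world(t,np.c_[xs,ys],0.025)
print("stand",cv2.minAreaRect((W[:,:2]*1000).astype(np.float32)))
d=t["depth"]
for u,v in((225,184),(330,198),(428,205),(421,202),(446,208),(380,160)): print(u,v,1.393-d[v,u], d[v,u])
E
```

```text
top blue [444.5 207. ] [ 3.9 17.2] world mm [ 478.4 -311.6] [10.7 48.2] 76.4
top blue [223.6 184.6] [19.8 12.4] world mm [524.5 303.3] [55.3 34.5] 81.1
side blue [317.9 313.8] [19.9 26.7] world mm [527.1 300.7] [50.7 32.6] 80.7
side blue [321.9 123.1] [18.1  4.9] world mm [ 481.5 -325.8] [27.6 53.5] 75.8
side orange [326.7 281.7] [ 7.8 22.1] world mm [507.8 236.3] [48.6 14.1] 80.8
side orange [315.9 280.9] [ 8.5 21.9] world mm [527.1 233.3] [48.5 15.3] 80.8
stand ((500.03216552734375, 5.554588317871094), (87.82209777832031, 87.64183044433594), 72.13839721679688)
225 184 0.029970169 1.3630298
330 198 -0.024029732 1.4170297
428 205 -0.03972721 1.4327272
421 202 0.047059298 1.3459407
446 208 0.04756391 1.3454361
380 160 -0.053345323 1.4463453
```

View pics/z0.png

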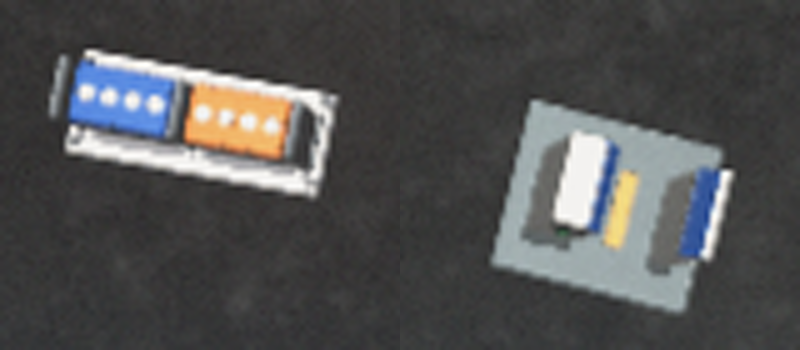

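View pics/z1.png

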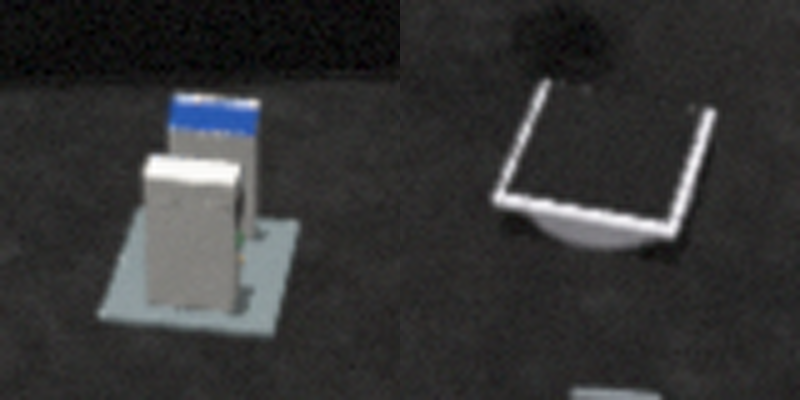

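```bash
cat >> h.py <<'E'
from scipy.spatial.transform import Rotation as Rn
def down(yaw): # tool x at yaw deg, tool y at yaw-90
    return (Rn.from_euler('z',yaw,degrees=True)*Rn.from_euler('x',180,degrees=True)).as_quat()
def wrist(name):
    from cell import r,optics
    p=np.array(r.current_tool_pos());q=r.current_ee_rot()
    d=dict(optics.get_image("wrist"))
    T=np.eye(4);T[:3,:3]=Rn.from_quat(q).as_matrix();T[:3,3]=p
    d["cfw"]=np.linalg.inv(T@d["mount"]); np.savez(name+".npz",**d)
    cv2.imwrite(f"pics/{name}.png",d["pixels"][:,:,::-1]); return d
E
python3 - <<'E'
from h import *
from cell import r,optics
for nm,p,ys in(("dock",(.478,-.322,.1),(76.4,-103.6)),("stand",(.5,.0055,.1),(76.4,-103.6,-13.6,166.4)),("pick",(.5245,.3033,.06),(81.1,-98.9))):
    for y in ys:
        try: j=r.inverse_kinematics(p,down(y)); print(nm,y,None if j is None else np.round(j,2))
        except Exception as e: print(e)
E
```

```text
dock 76.4 [-0.67  0.59  1.7  -0.    0.85 -0.44]
dock -103.6 [-0.67  0.59  1.7  -0.    0.85  2.71]
stand 76.4 [-0.08  0.49  1.9  -0.    0.75  0.16]
stand -103.6 None
stand -13.6 [-0.08  0.49  1.9  -0.    0.75  1.73]
stand 166.4 [-0.08  0.49  1.9   0.    0.75 -1.42]
pick 81.1 [ 0.45  0.7   1.63 -0.    0.82  0.6 ]
pick -98.9 [ 0.45  0.7   1.63  0.    0.82 -2.54]
```

Run:
```python
from h import *
from cell import r,optics
r.move_to([.469,-.361,.28],down(76.4)); print(r.current_t())
wrist("w_dock"); print(r.current_tool_pos())
```

```text
1.5667
[ 0.46821642 -0.36183466  0.27990708]
```

View pics/w_dock.png

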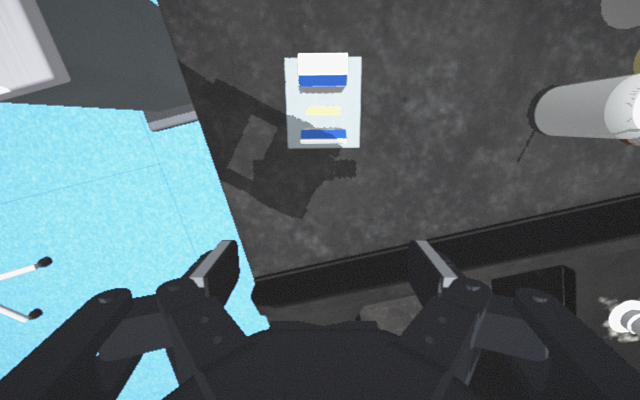

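The wrist picture shows the dock plate near (323,100), with blue lips at rows ~80 and ~134 and the yellow floor mark near (323,111).

Run:
```python
from h import *
d=load("w_dock.npz")
hsv=cv2.cvtColor(d["pixels"],cv2.COLOR_RGB2HSV)
def mask(lo,hi,b=(40,170,270,380)):
    m=np.zeros(hsv.shape[:2],np.uint8); y0,y1,x0,x1=b
    m[y0:y1,x0:x1]=cv2.inRange(hsv,lo,hi)[y0:y1,x0:x1]; return m
cv2.imwrite("pics/z2.png",cv2.resize(d["pixels"][40:160,270:380],None,fx=5,fy=5,interpolation=cv2.INTER_NEAREST)[:,:,::-1])
def rect(m,z,nm):
    for c in cv2.findContours(m,cv2.RETR_EXTERNAL,cv2.CHAIN_APPROX_NONE)[0]:
        if cv2.contourArea(c)<40: continue
        R=cv2.minAreaRect((world(d,c[:,0],z)[:,:2]*1000).astype(np.float32))
        print(nm,cv2.boundingRect(c),z,np.round(R[0],1),np.round(R[1],1),round(R[2],1))
B=mask((105,120,60),(125,255,255))
rect(B,.092,"blue");rect(B,.078,"blue")
rect(mask((20,40,120),(35,255,255)),.006,"yellow")
pl=mask((0,0,90),(179,60,255)); pl=cv2.morphologyEx(pl|B|mask((20,40,120),(35,255,255)),cv2.MORPH_CLOSE,np.ones((7,7)))
rect(pl,.006,"plate")
t=load("top0.npz"); 
# lip outer edges in world, along camera columns
for z,(u,v0) in ((.092,(323,76)),(.078,(323,87)),(.078,(323,128.5)),(.092,(323,139))): print(z,v0,np.round(world(d,(u,v0),z)*1000,1))
print("cam",np.linalg.inv(d["cfw"])[:3,3])
col=d["pixels"][:,323].astype(int)
for v in range(50,150): print(v,col[v],round(float(d["depth"][v,323]),3),end=" | ")
```

```text
blue (301, 130, 45, 9) 0.092 [ 480.6 -310. ] [ 8.4 47.3] 76.2
blue (299, 75, 48, 12) 0.092 [ 492.9 -257.9] [10.2 48.1] 77.8
blue (301, 130, 45, 9) 0.078 [ 480.5 -310.6] [ 8.7 49.4] 76.2
blue (299, 75, 48, 12) 0.078 [ 493.3 -256.1] [10.7 50.3] 77.8
yellow (307, 106, 33, 8) 0.006 [ 487.3 -282.6] [ 9.  42.9] 76.2
plate (283, 40, 97, 120) 0.006 [ 500.4 -276.8] [150.2 125.3] 76.9
0.092 76 [[ 494.4 -254.1   92. ]]
0.078 87 [[ 492.2 -262.8   78. ]]
0.078 128.5 [[ 481.9 -304.8   78. ]]
0.092 139 [[ 479.4 -315.1   92. ]]
cam [ 0.48428516 -0.29692884  0.40042871]
50 [73 76 75] 0.364 | 51 [71 72 74] 0.364 | 52 [123 124 122] 0.364 | 53 [250 249 249] 0.365 | 54 [250 250 250] 0.281 | 55 [248 248 248] 0.28 | 56 [247 247 247] 0.282 | 57 [247 247 247] 0.282 | 58 [247 247 247] 0.283 | 59 [247 247 247] 0.283 | 60 [247 247 247] 0.282 | 61 [247 247 247] 0.282 | 62 [247 247 247] 0.283 | 63 [247 247 247] 0.283 | 64 [247 247 247] 0.282 | 65 [247 247 247] 0.284 | 66 [247 247 247] 0.284 | 67 [247 247 247] 0.284 | 68 [247 247 247] 0.284 | 69 [247 247 247] 0.285 | 70 [247 247 247] 0.285 | 71 [247 247 247] 0.284
[... 1291 characters left out ...]
0.38 | 123 [227 237 241] 0.382 | 124 [228 238 241] 0.383 | 125 [228 238 241] 0.383 | 126 [222 234 238] 0.381 | 127 [195 211 216] 0.383 | 128 [169 172 170] 0.35 | 129 [148 154 182] 0.316 | 130 [ 71 115 216] 0.312 | 131 [ 56 104 205] 0.311 | 132 [ 52  92 174] 0.309 | 133 [ 47  88 169] 0.308 | 134 [ 57  95 175] 0.308 | 135 [ 51  92 171] 0.306 | 136 [ 51  92 173] 0.306 | 137 [ 56  95 175] 0.304 | 138 [104 129 190] 0.301 | 139 [203 215 231] 0.301 | 140 [242 243 241] 0.303 | 141 [238 237 236] 0.304 | 142 [231 231 230] 0.304 | 143 [202 202 204] 0.305 | 144 [143 152 156] 0.388 | 145 [134 146 154] 0.389 | 146 [137 148 154] 0.391 | 147 [122 134 136] 0.39 | 148 [77 78 83] 0.391 | 149 [56 57 56] 0.397 |
```

View pics/z2.png

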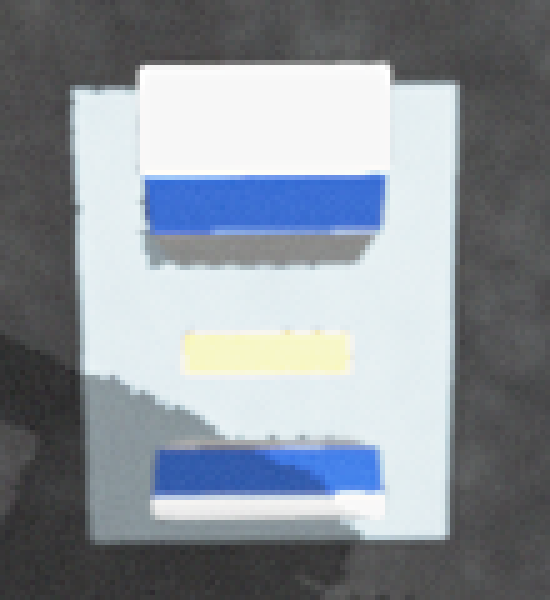

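Dock seat comes to about (0.487, -0.284) with the slot at -13.5°. The measured lip gap of ~62 mm against the given 64 mm supports this. Next is the blue cassette.

Run:
```python
from h import *
from cell import r,optics
a=np.radians(81.1)
r.move_to([.5245-.04*np.cos(a),.3033-.04*np.sin(a),.25],down(81.1)); print(r.current_t())
d=wrist("w_rack")
hsv=cv2.cvtColor(d["pixels"],cv2.COLOR_RGB2HSV)
for nm,lo,hi in(("blue",(105,120,60),(125,255,255)),("orange",(5,120,100),(20,255,255))):
    m=cv2.inRange(hsv,lo,hi); m=cv2.morphologyEx(m,cv2.MORPH_CLOSE,np.ones((9,9)))
    for c in cv2.findContours(m,cv2.RETR_EXTERNAL,cv2.CHAIN_APPROX_NONE)[0]:
        if cv2.contourArea(c)<300: continue
        R=cv2.minAreaRect((world(d,c[:,0],.076)[:,:2]*1000).astype(np.float32))
        print(nm,cv2.boundingRect(c),np.round(R[0],1),np.round(R[1],1),round(R[2],1))
```

```text
3.8583
blue (539, 230, 27, 22) [764.2 160.2] [25.3 30.5] 46.1
blue (310, 119, 32, 54) [527.8 303.6] [54.5 31.7] 81.8
blue (534, 77, 50, 51) [762.1 310.1] [43.9 49.6] 59.9
orange (311, 183, 31, 48) [518.  238.5] [53.8 33.6] 81.0
```

View pics/w_rack.png

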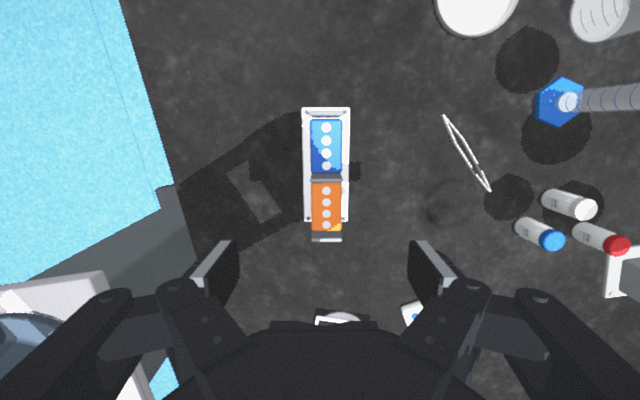

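The blue lid centres near (326,146), or about (0.527, 0.303), yaw 81.3°. The orange lid is 66 mm away, as specified. Grasping now.

Run:
```python
from h import *
from cell import r,optics
q=down(81.3); x,y=.527,.3032
r.move_to([x,y,.16],q)
r.move_linear([x,y,.059],q,vel=.08)
print(r.current_t(),r.current_contact_force(),r.current_tool_pos())
r.set_gripper(0.0,30)
print(r.current_t(),r.current_opening(),r.current_contact_force())
r.move_linear([x,y,.079],vel=.05)
print(r.current_t(),r.current_opening(),r.current_contact_force())
d=optics.get_image("side");cv2.imwrite("pics/s1.png",cv2.resize(d["pixels"][200:380,230:410],None,fx=3,fy=3)[:,:,::-1])
```

```text
5.7917 [0.06013997 0.1924968  0.04306904] [0.52729004 0.30335028 0.05954376]
6.3083 0.39295556322101344 [0.33956492 0.01278914 0.46220978]
6.8583 0.3927614058222104 [ 0.27896033  1.09301218 -1.59192749]
```

View pics/s1.png

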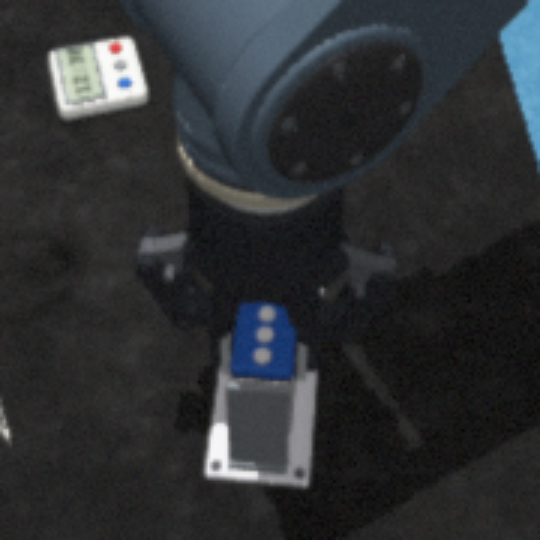

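Grasped: opening 0.393 is about 33.4 mm, and the box lifts straight. Now carry it to the stand.

Run:
```python
from h import *
from cell import r,optics
r.move_linear([.527,.3032,.19],vel=.15)
q=down(72.); x,y=.500,.0055
r.move_to([x,y,.17],q)
print(r.current_t(),r.current_opening(),np.round(r.current_contact_force(),2))
r.move_linear([x,y,.088],q,vel=.1)
f0=np.array(r.current_contact_force());print(r.current_tool_pos(),f0)
z=.088
while z>.074:
    z-=.001; r.move_linear([x,y,z],q,vel=.02)
    f=np.array(r.current_contact_force())
    if f[2]-f0[2]>3: break
print(r.current_t(),z,r.current_tool_pos(),f)
d=optics.get_image("side");cv2.imwrite("pics/s2.png",cv2.resize(d["pixels"][130:310,230:410],None,fx=3,fy=3)[:,:,::-1])
```

```text
8.95 0.39601358802732856 [-0.94 -0.72 -0.69]
[0.50037616 0.00553361 0.08849494] [-0.69190651 -0.51704074 -1.23146888]
12.6667 0.07699999999999999 [0.50032446 0.00545015 0.07805004] [-4.47560815  0.35592427 17.04343705]
```

View pics/s2.png

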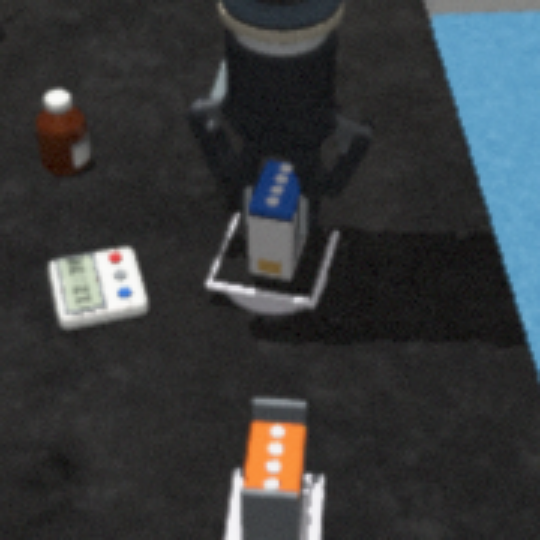

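The box stands on the stand, near (275,235) in the crop. Releasing, then checking from above.

Run:
```python
from h import *
from cell import r,optics
p=np.array(r.current_tool_pos())
r.move_linear([.5,.0055,.0775],vel=.02)
print(r.current_contact_force())
r.set_gripper(1.0); r.sleep(.3)
r.move_linear([.5,.0055,.18],vel=.12)
a=np.radians(72)
r.move_linear([.5-.04*np.cos(a),.0055-.04*np.sin(a),.25],vel=.15)
d=wrist("w_stand"); print(r.current_t())
hsv=cv2.cvtColor(d["pixels"],cv2.COLOR_RGB2HSV)
m=cv2.inRange(hsv,(105,100,60),(125,255,255)); m=cv2.morphologyEx(m,cv2.MORPH_CLOSE,np.ones((9,9)))
for c in cv2.findContours(m,cv2.RETR_EXTERNAL,cv2.CHAIN_APPROX_NONE)[0]:
    if cv2.contourArea(c)<300: continue
    R=cv2.minAreaRect((world(d,c[:,0],.095)[:,:2]*1000).astype(np.float32))
    print(cv2.boundingRect(c),np.round(R[0],1),np.round(R[1],1),round(R[2],1))
```

```text
[-2.11397575 -0.1171907  10.22055529]
15.5583
(306, 119, 37, 59) [500.3   6.2] [55.7 34.5] 71.5
```

View pics/w_stand.png

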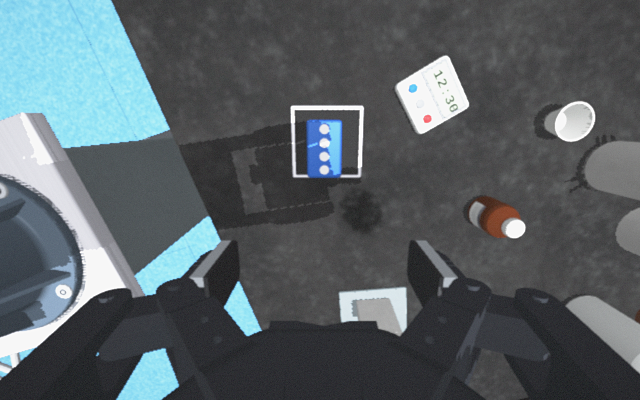

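Blue lid at (324,148) is upright inside the stand outline, measured at (0.500, 0.006), yaw 71.5°, size 55.7×34.5 mm. Regrip by the narrow ends.

Run:
```python
from h import *
from cell import r,optics
q=down(161.5); x,y=.5003,.006
r.move_to([x,y,.19],q)
r.move_linear([x,y,.0785],q,vel=.08)
print(r.current_t(),r.current_contact_force(),r.current_tool_pos())
r.set_gripper(0.0,30)
print(r.current_opening(),r.current_contact_force(),r.current_tool_pos())
r.move_linear([x,y,.19],vel=.1)
q=down(76.5); x,y=.487,-.2838
r.move_to([x,y,.21],q)
print(r.current_t(),r.current_opening(),r.current_contact_force(),r.current_tool_pos())
wrist("w_held")
for n in("side","top"):
    d=optics.get_image(n);np.savez(n+"3.npz",**d)
s=load("side3.npz")["pixels"][70:190,250:390];t=load("top3.npz")["pixels"][140:260,360:500]
cv2.imwrite("pics/st3.png",np.hstack([cv2.resize(k,None,fx=2.8,fy=2.8,interpolation=cv2.INTER_CUBIC) for k in(s,t)])[:,:,::-1])
```

```text
18.425 [-0.38042246 -1.5692137  -0.02805864] [0.50054461 0.00599157 0.07891186]
0.6510413052121622 [0.11622163 0.28466367 4.56011057] [0.50051853 0.00597549 0.07881038]
21.1917 0.6527000089797107 [ 0.36057075  0.01118855 -1.26085938] [ 0.48710118 -0.28297008  0.20967473]
```

View pics/st3.png

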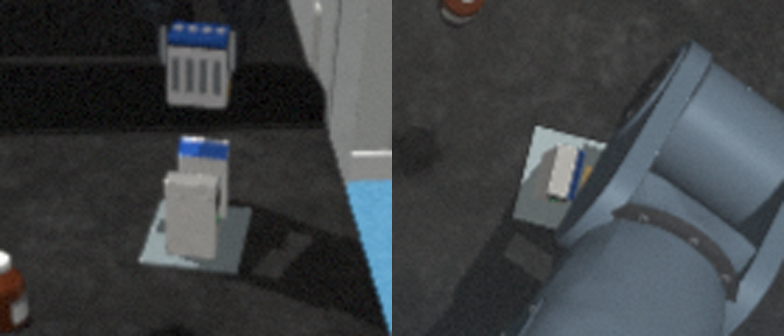

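View pics/w_held.png

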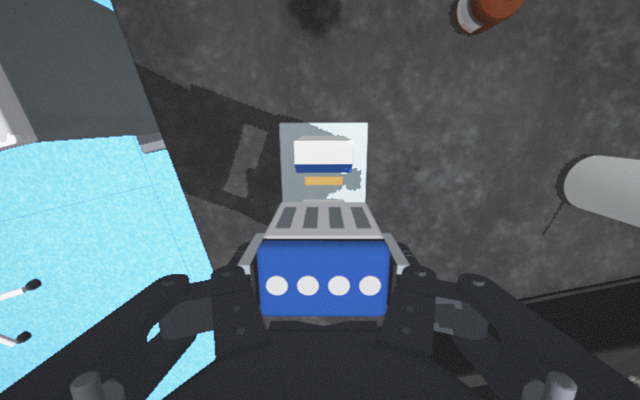

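The cassette is held level by its ends: lid at (323,280) in the wrist view, yellow slot mark above it at (324,181). I'll check the box offset in the grip and confirm the dock from this view.

Run:
```python
from h import *
d=load("w_held.npz")
hsv=cv2.cvtColor(d["pixels"],cv2.COLOR_RGB2HSV)
def rect(lo,hi,z,b):
    m=np.zeros(hsv.shape[:2],np.uint8);y0,y1,x0,x1=b;m[y0:y1,x0:x1]=cv2.inRange(hsv,lo,hi)[y0:y1,x0:x1]
    m=cv2.morphologyEx(m,cv2.MORPH_CLOSE,np.ones((3,3)))
    c=max(cv2.findContours(m,cv2.RETR_EXTERNAL,cv2.CHAIN_APPROX_NONE)[0],key=cv2.contourArea)
    R=cv2.minAreaRect((world(d,c[:,0],z)[:,:2]*1000).astype(np.float32))
    print(cv2.boundingRect(c),np.round(R[0],1),np.round(R[1],1),round(R[2],1))
rect((105,100,40),(125,255,255),.226,(225,330,240,400))
rect((105,100,40),(125,255,255),.085,(120,190,280,370))
rect((12,70,100),(35,255,255),.006,(170,190,280,370))
```

```text
(256, 240, 135, 77) [ 487.7 -280.2] [35.6 54.8] 76.6
(295, 164, 57, 9) [ 493.1 -256.8] [ 7.1 49.3] 76.6
(305, 177, 38, 8) [ 487.1 -283.8] [ 8.4 43.6] 76.6
```

Run:
```python
from h import *
from cell import r,optics
q=down(76.5); x,y=.4867,-.2848
r.move_linear([x,y,.15],q,vel=.1)
f0=np.array(r.current_contact_force());z=.15;ok=True
for z in np.r_[np.arange(.14,.066,-.01),np.arange(.065,.0555,-.001)]:
    r.move_linear([x,y,z],q,vel=.06 if z>.0655 else .02)
    f=np.array(r.current_contact_force())-f0
    if z>.0655: print(round(z,3),np.round(f,1))
    if np.linalg.norm(f)>5: break
print(r.current_t(),z,r.current_tool_pos(),f,r.current_opening())
d=wrist("w_in"); s=optics.get_image("side")["pixels"][70:190,250:390]
cv2.imwrite("pics/s4.png",cv2.resize(s,None,fx=4,fy=4,interpolation=cv2.INTER_CUBIC)[:,:,::-1])
```

```text
0.14 [-0.1  0.6 -0.4]
0.13 [-1.   0.5  0.7]
0.12 [0.1 0.5 0.4]
0.11 [0.1 1.4 1.1]
0.1 [-0.9 -0.5 -0.2]
0.09 [-0.8  0.8 -0.4]
0.08 [ 0.4  0.1 -0.8]
0.07 [0.3 0.4 0.2]
26.525 0.059 [ 0.48672925 -0.28480993  0.05981175] [-3.94932116  3.01642958 11.44070657] 0.6494511535565229
```

View pics/s4.png

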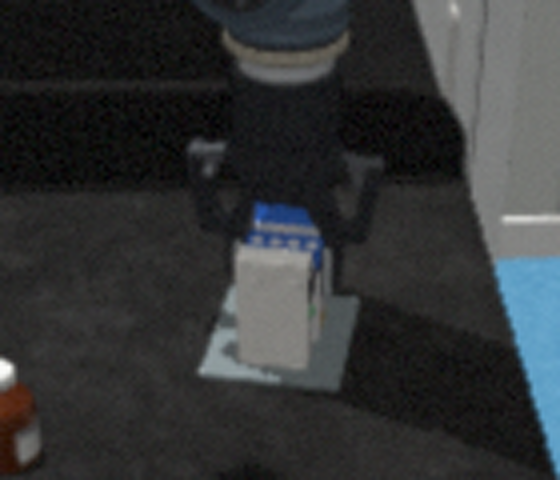

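View pics/w_in.png

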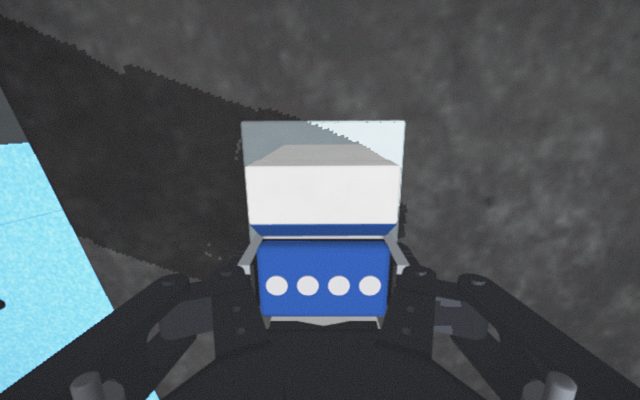

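The floor was reached at the expected height (0.0598), with the lid between the housings at (323,280). Releasing and checking.

Run:
```python
from h import *
from cell import r,optics
x,y=.4867,-.2848
r.move_linear([x,y,.0593],vel=.02)
r.set_gripper(1.0); r.sleep(.3)
r.move_linear([x,y,.19],vel=.1)
a=np.radians(76.5)
r.move_linear([x-.04*np.cos(a),y-.04*np.sin(a),.26],vel=.15)
d=wrist("w_end"); print(r.current_t(),r.current_contact_force())
hsv=cv2.cvtColor(d["pixels"],cv2.COLOR_RGB2HSV)
m=cv2.inRange(hsv,(105,100,60),(125,255,255))
for c in cv2.findContours(m,cv2.RETR_EXTERNAL,cv2.CHAIN_APPROX_NONE)[0]:
    if cv2.contourArea(c)<60: continue
    R=cv2.minAreaRect((world(d,c[:,0],.076)[:,:2]*1000).astype(np.float32))
    print(cv2.boundingRect(c),np.round(R[0],1),np.round(R[1],1),round(R[2],1))
t=optics.get_image("top"); hsv=cv2.cvtColor(t["pixels"],cv2.COLOR_RGB2HSV)
t0=load("top0.npz");h0=cv2.cvtColor(t0["pixels"],cv2.COLOR_RGB2HSV)
for h in(h0,hsv):
    m=cv2.inRange(h,(5,150,120),(20,255,255))[165:220,200:290]; ys,xs=np.nonzero(m); print("orange px",xs.mean()+200,ys.mean()+165)
s=optics.get_image("side")["pixels"][70:190,250:390]
cv2.imwrite("pics/s5.png",cv2.resize(s,None,fx=4,fy=4,interpolation=cv2.INTER_CUBIC)[:,:,::-1])
```

```text
29.775 [ 0.41066269  0.14061881 -0.05767588]
(301, 168, 47, 11) [ 480.5 -311.9] [11.1 50.5] 76.4
(298, 131, 52, 32) [ 486.5 -284.1] [32.7 54.8] 76.4
(299, 115, 50, 10) [ 493.2 -257. ] [ 9. 51.] 76.4
orange px 245.66666666666666 191.25
orange px 245.7 191.33333333333334
```

View pics/w_end.png

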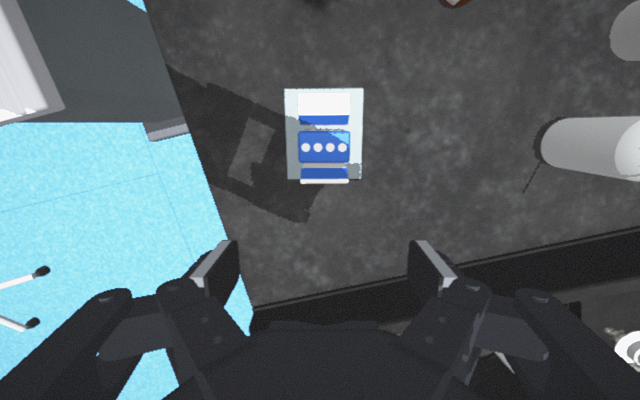

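View pics/s5.png

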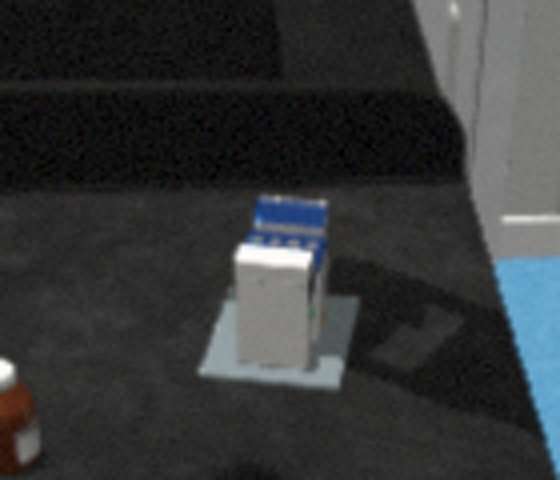

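The lid at (324,147) sits square between the lips and is centred to within about 1 mm. The orange cassette hasn't moved.

```bash
python3 -c "
from cell import r
r.hand_in(); print(r.current_t())"
```

```text
the job is handed in; nothing more can be done
the job is handed in; nothing more can be done
```

The blue cassette is now standing in the dock slot and I've handed the job in. No verdict is reported, so this rests on my own checks. The last clock reading before hand-in was about 30 s of the 64 s allowed.

I took it from the rack by its broad faces, set it upright on the stand and let go. I then took it again by its narrow ends and lowered it into the dock until it touched the slot floor.

| Check | Result |
|---|---|
| On the stand, released | At (0.500, 0.006) m, upright, within 1 mm of the stand centre |
| In the dock, position | Lid at (0.4865, -0.284) m, about 1 mm from my estimate of the slot centre |
| In the dock, alignment | Along the slot to within the measurement |
| In the dock, height | Floor contact at a tool height of 0.0598 m, as expected |
| Orange cassette | Same place in the top image to within 0.1 pixel |
| Arm | Clear of everything, contact force near zero |

- **Small disagreements:** the cameras differed by about 3 mm on the cassette's starting position. The wrist view also showed the held box about 3 mm off the tool centre, so I corrected by about 1.5 mm. Both fit within the slot's 5 mm clearance on each side, and nothing touched on the way down.
- **Set-down forces:** the peaks I read were about 17 N on the stand and 11 N in the dock.

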